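# Sort two mixed-up enclosure halves into the rows of their length

## Robot

A 6-joint arm with a two-finger parallel gripper is mounted at the origin on the work surface. World frame = base frame: x ahead of the robot, y to its left, z up, the work surface at z = 0. Lengths are in mm, angles in rad, forces in N, time in s.
With the tool pointing down it reaches from about 275 to 1000 mm from the base axis. Payload 8.4 kg.
Tool frame: the origin (TCP) lies between the finger pads; the fingertips stand 8 mm ahead of it and the grasp point (between the pads) lies 11 mm behind it (tcp_to_tips is the distance from the TCP to the fingertips, in mm); z points along the fingers, y is the line along which they close (so a half turn about z gives the same grasp; the last joint's range is limited). The gripper opens to 85 mm and grips with 20 to 120 N. Pads are 22 mm wide; open, the fingers measure 114 mm over their backs; the gripper's body (76 mm by 85 mm) begins 54 mm behind the grasp point. The pads swing forward as they close: fully open they stand 13 mm farther back than shut.
Start: joints at [-1.339, 0.353, 1.633, -0, 1.155, -0.002], TCP at [144.796, -607.998, 239.281] pointing down, gripper open.
Joint ranges: [-2.63, 2.63], [-0.92, 2.1], [0.06, 2.66], [-1.3, 4.44], [0, 2.69], [-3.02, 3.02]. Speed limits (rad/s): [2.22, 2.22, 2.79, 3.14, 3.14, 3.14].

## Interface

Orientations are given as [roll, pitch, yaw] about the fixed x, y, z axes, in that order (R = Rz(yaw) Ry(pitch) Rx(roll)).
In Python, from rig import * gives the robot as it stands.
- The arm moves only by the tool step_arm, never from a script. Its argument "motion" is a list of rows, each an object with "claw": the finger opening in mm, from 0 to 85.4; "delta_pos": the shift along the tool's x, y, z in mm, a list of three; "turn": the turn about the tool's z in rad. In form: [{"claw": claw, "delta_pos": [dx, dy, dz], "turn": turn}, ...]. A call has 1 to 8 rows; each row shifts and turns the commanded pose from where the row before left it, along the tool's axes as they then stand; what a row does not reach is not made up. A row lasts 1/12 s, in which the tool goes at most 41.7 mm and 7.16 degrees, less where a joint would pass 70% of its speed; a pose out of reach is approached as far as the arm can. A call is refused whole if a number of a shift passes 41.7 or a number of a turn 0.125, either way. A call with a gripper value outside its range is refused whole. The fingers move at their own pace and stop on an object; "force" is the grip in N (left out, the last holds). Time passes only in rows, so rows that do not move let the fingers close. It gives the time, the measured TCP pose, the force, the opening and the grip force at its end, in the units of the state.
- sense(): the state, without advancing time (a new reading comes with each control period).
- grab_frame(name): name is "side" or "top"; returns a dict with "img" (480x640x3 uint8, red, green, blue), "vertical_fov" (degrees; the focal length in pixels is half the picture's height over the tangent of half this angle, whatever the lens; pixels are square), "cx", "cy" (the principal point, pixels), "D" ([k1, k2, p1, p2, k3] as OpenCV has them; the pictures are not rectified), "R" (3x3) and "t" (3): a world point X has camera coordinates R X + t. Camera axes: x right, y down, z forward; pixel columns grow to the right and rows downward; lengths in mm; the calibration is good to about 2 mm. A picture is of the moment at which its call begins. There is no depth.
- sign_off(): hands the job in; it is judged then, once.
The state is a dict: "clock": time; "qpos": joint angles; "qvel": joint speeds; "joint_efforts": joint torques, N m; "eef_pos": TCP position; "tcp_rot": TCP orientation; "contact_force": force on the tool from outside, world axes, zero at the start; "wrist_torque": the same for the moment, N m; "opening": opening from 0.0 (shut) to 1.0 (fully open); "grasp_force": force on a finger pad.
Only numpy, scipy, OpenCV 4.12 (cv2) and the standard library are available. Lean on these libraries where they do the work, as an engineer would, in place of code of your own. Each camera call takes 0.05 s, during which the arm holds its last target. There are 200 camera calls.

## Task

The black moulded halves go into two rows by length, but two got swapped: a short one lies third in the long row, and a long one lies across the mouth of the short row. Exchange them by sliding them flat along the bench, without lifting, for instance hooked from inside their open pockets, so that each lies squarely in the guide of its own length, pushed up close against the two already there. Leave those four and everything else on the bench where they are.

Things in the scene. Friction and masses are not known exactly. Their poses are not given: they have to be found in the camera images.
- guide_long: fixed aluminium row guide for the long halves, open towards the robot, no floor: two rails 15 mm high, 8 thick, 138 mm apart inside, along its x axis from the back stop (x = 0, 18 high) to x = -130 mm, then flaring out to x = -155. Origin on the bench, middle of the stop's inner face; x points from mouth to stop. Halves lie across it, side by side; three touching fill it to x = -120.
- long_1: black plastic open-topped shell 130 mm long (y axis) x 40 wide (x) x 24 high, walls and floor 3 mm thick. Two cross ribs (22 high) leave a middle pocket 60 mm along y x 34 along x, open above, floor 3 mm over the bench. Origin: centre of the underside. Already in its own row, against the back stop.
- long_2: black plastic open-topped shell 130 mm long (y axis) x 40 wide (x) x 24 high, walls and floor 3 mm thick. Two cross ribs (22 high) leave a middle pocket 60 mm along y x 34 along x, open above, floor 3 mm over the bench. Origin: centre of the underside. Already in its own row, next to long_1.
- guide_short: fixed aluminium row guide for the short halves, open towards the robot, no floor: two rails 15 mm high, 8 thick, 108 mm apart inside, along its x axis from the back stop (x = 0, 18 high) to x = -130 mm, then flaring out to x = -155. Origin on the bench, middle of the stop's inner face; x points from mouth to stop. Halves lie across it, side by side; three touching fill it to x = -120.
- short_1: black plastic open-topped shell 100 mm long (y axis) x 40 wide (x) x 24 high, walls and floor 3 mm thick. Two cross ribs (22 high) leave a middle pocket 60 mm along y x 34 along x, open above, floor 3 mm over the bench. Origin: centre of the underside. Already in its own row, against the back stop.
- short_2: black plastic open-topped shell 100 mm long (y axis) x 40 wide (x) x 24 high, walls and floor 3 mm thick. Two cross ribs (22 high) leave a middle pocket 60 mm along y x 34 along x, open above, floor 3 mm over the bench. Origin: centre of the underside. Already in its own row, next to short_1.
- short_3: black plastic open-topped shell 100 mm long (y axis) x 40 wide (x) x 24 high, walls and floor 3 mm thick. Two cross ribs (22 high) leave a middle pocket 60 mm along y x 34 along x, open above, floor 3 mm over the bench. Origin: centre of the underside. The misplaced short one: starts third in the long row, loosely.
- long_3: black plastic open-topped shell 130 mm long (y axis) x 40 wide (x) x 24 high, walls and floor 3 mm thick. Two cross ribs (22 high) leave a middle pocket 60 mm along y x 34 along x, open above, floor 3 mm over the bench. Origin: centre of the underside. The misplaced long one: starts on the bench across the mouth of the short row's guide, more or less askew.
- nippers: bystander: side cutters with red handles, 125 mm long, 12 mm high, lying on the robot's side of the bench; origin on the bench near the pivot
- deburrer: bystander: deburring tool like a small screwdriver, 150 mm, lying on the robot's side of the bench
- tape_roll: bystander: roll of clear tape, 90 mm across, 48 mm high, to the left of the guides; origin at the centre of its underside
- sprue: bystander: scrap black plastic runner, 100 x 50 mm, 8 mm high, to the right of the guides; origin at its middle, on the bench
- mug: bystander: white mug, 82 mm across, 95 mm high, beside the guides; origin at the centre of its underside
- spray: bystander: grey spray can, 64 mm across, 170 mm high, beside the guides; origin at the centre of its underside

How it is judged (in metres and radians):
At the end, for the whole second after the job is handed in: long_3 in the long and short_3 in the short guide: centre 90 to 109 mm before the stop (101 when touching), within 8 mm of the middle line and 0.1 rad of square, flat and at rest; the other four halves within 15 mm of their starts (x of long_3 in the frame of guide_long between -0.109 and -0.09 m and y of long_3 in the frame of guide_long between -0.008 and 0.008 m and angle between the y axis of long_3 and the y axis of guide_long, either way round below 0.1 rad and height (world z) of each of long_3, short_3 below 0.004 m and angle between each of long_3, short_3's own z axis and vertical below 0.06 rad and linear speed of each of long_3, short_3 below 0.01 m/s and distance of each of long_1, long_2, short_1, short_2 from where it was at the start of the episode below 0.015 m and x of short_3 in the frame of guide_short between -0.109 and -0.09 m and y of short_3 in the frame of guide_short between -0.008 and 0.008 m and angle between the y axis of short_3 and the y axis of guide_short, either way round below 0.1 rad).
It fails at once if long_3 lifted clear of the bench (more than 15 mm) or tipped up (more than 0.35 rad) (height (world z) of long_3 above 0.015 m or angle between long_3's own z axis and vertical above 0.35 rad).
It fails at once if short_3 lifted clear of the bench (more than 15 mm) or tipped up (more than 0.35 rad) (height (world z) of short_3 above 0.015 m or angle between short_3's own z axis and vertical above 0.35 rad).
It fails at once if a bystander moved more than 30 mm, or an already sorted half more than 40 mm (distance of any of nippers, deburrer, tape_roll, sprue, mug, spray from where it was at the start of the episode above 0.03 m or distance of any of long_1, long_2, short_1, short_2 from where it was at the start of the episode above 0.04 m).
It also fails if it takes over 67 s, if anything falls off the work surface, if the arm or the gripper's body presses on something with over 40 N, if the wrist force passes 120 N, or if a joint passes its speed limit or range.

## Working session

There is one attempt and no reset: what is moved stays moved. The work goes in short steps, Python scripts to look and compute and a tool call to move; the robot and the scene stay as the last step left them, time stands still between calls to the robot, and variables do not carry over. Pictures are saved under pics/ and viewed, at most 10 in all, crops included, and the job is handed in when it is done.

Besides the shell and the picture viewer there is one more tool, called as name(argument=value, ...) on one line, values as JSON. step_arm: Moves the arm, as the interface text tells. Its arguments: {"type":"object","properties":{"motion":{"type":"array","items":{"type":"object","properties":{"claw":{"type":"number"},"delta_pos":{"type":"array","items":{"type":"number"}},"turn":{"type":"number"}}}},"force":{"type":"number"}},"required":["motion"]}

```bash
mkdir -p pics; cat > h.py <<'E'
from rig import *
import numpy as np, cv2
def K(f):
    a=f["img"].shape[0]/2/np.tan(np.radians(f["vertical_fov"]/2))
    return np.array([[a,0,f["cx"]],[0,a,f["cy"]],[0,0,1.]])
def px2w(f,uv,z):
    uv=np.array(uv,float).reshape(-1,1,2)
    n=cv2.undistortPoints(uv,K(f),np.array(f["D"],float)).reshape(-1,2)
    R=np.array(f["R"]);t=np.array(f["t"]).reshape(3)
    d=np.c_[n,np.ones(len(n))]@R; c=-R.T@t
    return c+d*((z-c[2])/d[:,2])[:,None]
def w2px(f,P):
    R=np.array(f["R"],float)
    return cv2.projectPoints(np.array(P,float).reshape(-1,1,3),cv2.Rodrigues(R)[0],np.array(f["t"],float).reshape(3),K(f),np.array(f["D"],float))[0].reshape(-1,2)
def save(f,n): cv2.imwrite("pics/"+n+".png",f["img"][...,::-1])
E
python3 - <<'E'
from h import *
for n in("top","side"):
    f=grab_frame(n); save(f,n+"0"); print(n,-np.array(f["R"]).T@np.array(f["t"]).reshape(3),f["vertical_fov"],f["D"])
s=sense();print(s)
E
```

```text
top [ 407.53314414   -2.73830543 1197.88223303] 55.61157624014633 [-0.05277724  0.          0.          0.          0.        ]
side [ 460.92040036 -781.83135477  771.8774121 ] 47.499812418736 [-0.10238457  0.          0.          0.          0.        ]
{'clock': 0.1, 'qpos': array([-1.33937238e+00,  3.53598212e-01,  1.63402839e+00,  2.17418376e-05,
        1.15521155e+00, -2.38917793e-03]), 'qvel': array([ 0.00015967, -0.00069592, -0.00247776, -0.00056255, -0.00078657,
       -0.00019009]), 'joint_efforts': array([-1.13435788e-03, -6.06356120e+01, -3.42819858e+01,  9.11048619e-05,
        3.97905489e-03,  1.93239873e-05]), 'eef_pos': array([ 144.72576391, -607.59747211,  238.63810639]), 'tcp_rot': array([-3.14034720e+00, -2.28558984e-05,  2.33804322e-01]), 'contact_force': array([ 0.77216592, -0.0978564 , -0.29008675]), 'wrist_torque': array([ 0.01488788,  0.01286197, -0.04641733]), 'grasp_force': 0.0, 'opening': 0.995188665708782}
```

View pics/top0.png

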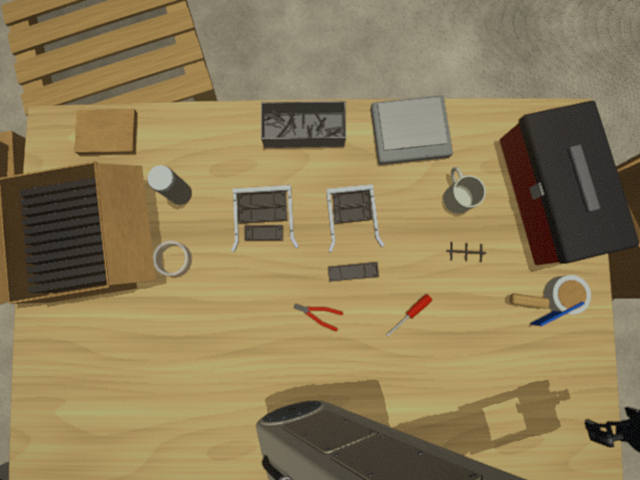

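View pics/side0.png

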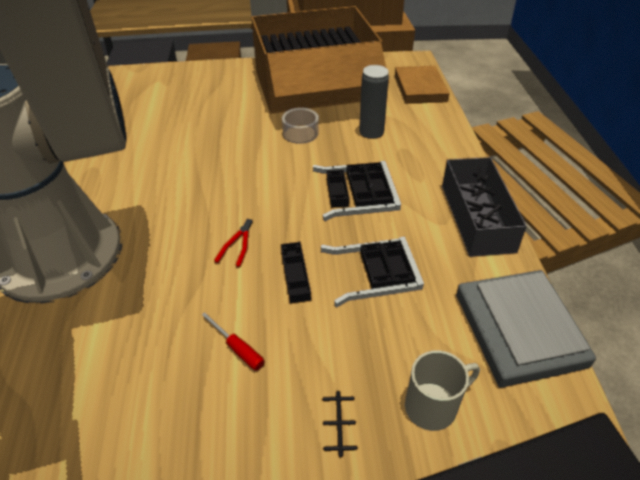

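Top view: the long guide is at about (264,215) and the short guide at (353,215). short_3 is at (264,233) in the long guide, and long_3 is at (353,271), slightly askew. I'll enlarge the work area to get edges.

```bash
python3 - <<'E'
from h import *
f=grab_frame("top"); c=f["img"][178:328,222:442]
c=cv2.resize(c,None,fx=3.6,fy=3.6,interpolation=cv2.INTER_CUBIC)
c=cv2.convertScaleAbs(c,alpha=1.5,beta=10)
cv2.imwrite("pics/c1.png",c[...,::-1])
E
```

```text
(no output)
```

View pics/c1.png

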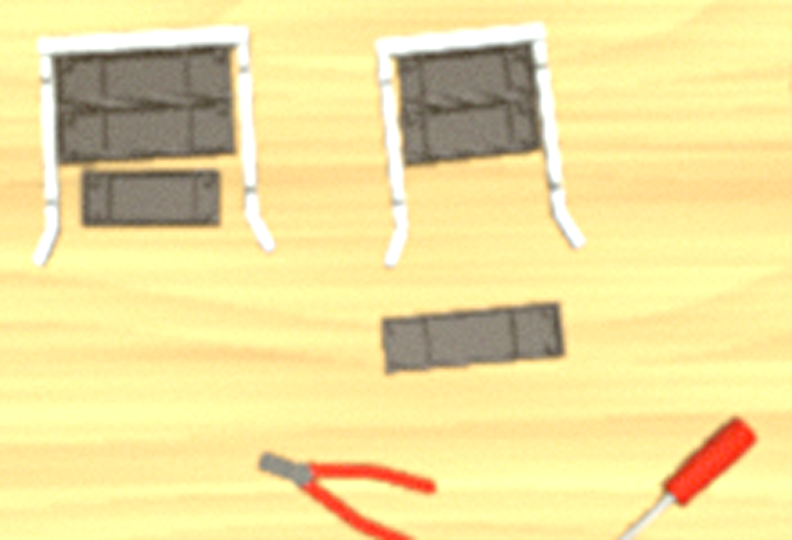

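```bash
cat >> h.py <<'E'
def crop(p,o=(222,178),s=3.6): return (np.array(p,float)+.5)/s-.5+np.array(o)
def rect(f,name,pts,z=24):
    w=px2w(f,crop(pts),z)[:,:2]; c=w.mean(0)
    y=(w[0]-w[1]+w[3]-w[2]); x=(w[0]-w[3]+w[1]-w[2])
    print(name,c.round(1),"L",round(np.linalg.norm(y)/2,1),"W",round(np.linalg.norm(x)/2,1),"yaw(x) from long edge",round(np.arctan2(-y[0],y[1]),3),"from short",round(np.arctan2(x[1],x[0]),3))
E
python3 - <<'E'
from h import *
f=grab_frame("top")
rect(f,"L12",[(55,55),(228,48),(234,152),(60,163)])
rect(f,"S12",[(398,55),(533,43),(541,150),(406,163)])
rect(f,"s3",[(83,172),(218,171),(219,226),(83,226)])
rect(f,"l3",[(382,319),(558,303),(564,355),(387,372)])
rect(f,"railL outer(154 wide)",[(40,80),(248,80),(256,185),(45,185)],15)
rect(f,"railS outer(124 wide)",[(380,80),(549,80),(562,185),(390,185)],15)
rect(f,"stopL top(w?)",[(38,40),(248,27),(249,42),(39,54)],18)
rect(f,"stopS top",[(376,39),(545,24),(546,39),(377,53)],18)
print("nip/deb",px2w(f,crop([(262,462),(435,488),(740,420)]),6).round(0))
E
```

```text
L12 [641.4 132.2] L 126.7 W 78.7 yaw(x) from long edge 0.036 from short 0.05
S12 [ 638.9 -105. ] L 99.0 W 79.8 yaw(x) from long edge 0.079 from short 0.047
s3 [571.8 127.5] L 98.2 W 39.8 yaw(x) from long edge -0.012 from short 0.006
l3 [ 468. -103.] L 127.2 W 37.8 yaw(x) from long edge 0.076 from short 0.079
railL outer(154 wide) [622.3 131.1] L 153.8 W 78.3 yaw(x) from long edge -0.017 from short 0.059
railS outer(124 wide) [ 618.5 -105.7] L 125.0 W 78.4 yaw(x) from long edge -0.015 from short 0.082
stopL top(w?) [690.2 133.3] L 155.0 W 11.0 yaw(x) from long edge 0.044 from short 0.066
stopS top [ 687.9 -100.5] L 125.1 W 10.9 yaw(x) from long edge 0.073 from short 0.041
nip/deb [[ 381.   50.    6.]
 [ 361.  -75.    6.]
 [ 405. -297.    6.]]
```

Sizes agree with the given ones to within about 3 mm. Guide yaws are about 0.05 (long) and 0.075 (short). Plan:
1. Hook short_3 out of the long row and park it in front, between the rows.
2. Pass long_3 below it and into the long guide.
3. Push short_3 into the short guide.

First I'll square the tool to yaw 0 and travel.

step_arm(motion=[{"claw":22,"delta_pos":[0,0,0],"turn":0.117},{"claw":22,"delta_pos":[0,0,0],"turn":0.117},{"claw":22,"delta_pos":[18,-30,0],"turn":0},{"claw":22,"delta_pos":[18,-30,0],"turn":0},{"claw":22,"delta_pos":[18,-30,0],"turn":0},{"claw":22,"delta_pos":[18,-30,0],"turn":0},{"claw":22,"delta_pos":[18,-30,0],"turn":0},{"claw":22,"delta_pos":[18,-30,0],"turn":0}], force=30)

```text
clock: 0.87
eef_pos: [253.3, -426.5, 239.2]
tcp_rot: [-3.141, -0.0, -0.001]
contact_force: [0.5, 0.7, 0.2]
opening: 0.258
grasp_force: 0.0
```

step_arm(motion=[{"claw":22,"delta_pos":[18,-31,0],"turn":0},{"claw":22,"delta_pos":[18,-31,0],"turn":0},{"claw":22,"delta_pos":[18,-31,0],"turn":0},{"claw":22,"delta_pos":[18,-31,0],"turn":0},{"claw":22,"delta_pos":[18,-31,0],"turn":0},{"claw":22,"delta_pos":[18,-31,0],"turn":0},{"claw":22,"delta_pos":[18,-31,0],"turn":0},{"claw":22,"delta_pos":[18,-31,0],"turn":0}])

```text
clock: 1.53
eef_pos: [397.4, -178.4, 239.5]
tcp_rot: [3.141, -0.0, -0.0]
contact_force: [0.7, -0.3, -1.3]
opening: 0.255
grasp_force: 0.0
```

step_arm(motion=[{"claw":22,"delta_pos":[18,-31,0],"turn":0},{"claw":22,"delta_pos":[18,-31,0],"turn":0},{"claw":22,"delta_pos":[18,-31,0],"turn":0},{"claw":22,"delta_pos":[18,-31,0],"turn":0},{"claw":22,"delta_pos":[18,-31,0],"turn":0},{"claw":22,"delta_pos":[18,-31,0],"turn":0},{"claw":22,"delta_pos":[18,-31,0],"turn":0},{"claw":22,"delta_pos":[18,-31,0],"turn":0}])

```text
clock: 2.2
eef_pos: [541.5, 69.7, 239.3]
tcp_rot: [3.142, -0.0, 0.0]
contact_force: [0.9, 0.6, 0.0]
opening: 0.258
grasp_force: 0.0
```

step_arm(motion=[{"claw":22,"delta_pos":[15,-29,0],"turn":0},{"claw":22,"delta_pos":[15,-29,0],"turn":0},{"claw":22,"delta_pos":[0,0,40],"turn":0},{"claw":22,"delta_pos":[0,0,40],"turn":0},{"claw":22,"delta_pos":[0,0,40],"turn":0},{"claw":22,"delta_pos":[0,0,40],"turn":0},{"claw":22,"delta_pos":[0,0,30],"turn":0},{"claw":22,"delta_pos":[0,0,0],"turn":0}])

```text
clock: 2.87
eef_pos: [566.5, 125.0, 43.4]
tcp_rot: [3.139, 0.01, -0.0]
contact_force: [-1.8, 0.2, -0.5]
opening: 0.258
grasp_force: 0.0
```

```bash
python3 - <<'E'
from h import *
f=grab_frame("side"); p=sense()["eef_pos"]
a=w2px(f,[[571.8,127.5,24],p]);print(p,a)
u,v=a[0].astype(int); c=f["img"][v-75:v+60,u-90:u+90]
cv2.imwrite("pics/s1.png",cv2.resize(c,None,fx=4.4,fy=4.4,interpolation=cv2.INTER_CUBIC)[...,::-1])
E
```

```text
[568.40579525 125.36310206  46.52970646] [[335.60067077 183.04931285]
 [334.27052256 175.56998533]]
```

View pics/s1.png

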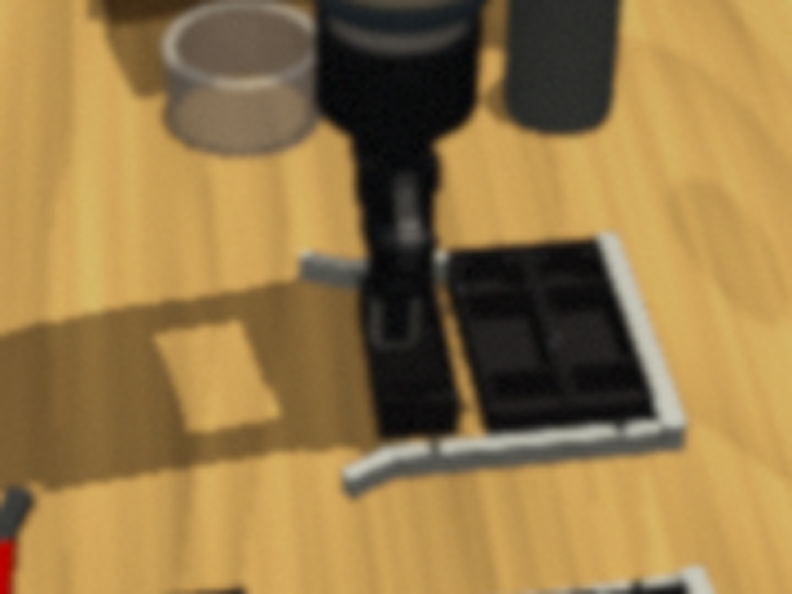

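Side view: the fingers (crop ≈(400,330)) stand over short_3's (crop (415,360)) pocket. The tape roll and the can are clear. I'll lower gently.

step_arm(motion=[{"claw":22,"delta_pos":[0,0,0],"turn":0},{"claw":22,"delta_pos":[0,0,0],"turn":0},{"claw":22,"delta_pos":[0,0,7],"turn":0},{"claw":22,"delta_pos":[0,0,7],"turn":0},{"claw":22,"delta_pos":[0,0,7],"turn":0},{"claw":22,"delta_pos":[0,0,7],"turn":0},{"claw":22,"delta_pos":[0,0,4],"turn":0},{"claw":22,"delta_pos":[0,0,0],"turn":0}])

```text
clock: 3.58
eef_pos: [570.1, 125.7, 16.1]
tcp_rot: [3.141, 0.002, -0.0]
contact_force: [-0.6, -0.6, 0.3]
opening: 0.26
grasp_force: 0.0
```

step_arm(motion=[{"claw":22,"delta_pos":[-5,0,0],"turn":0},{"claw":22,"delta_pos":[-10,0,0],"turn":0},{"claw":22,"delta_pos":[-12,0,0],"turn":0},{"claw":22,"delta_pos":[-12,0,0],"turn":0},{"claw":22,"delta_pos":[-12,0,0],"turn":0},{"claw":22,"delta_pos":[-12,0,0],"turn":0},{"claw":22,"delta_pos":[-10,0,0],"turn":0},{"claw":22,"delta_pos":[-6,0,0],"turn":0}])

```text
clock: 4.25
eef_pos: [490.3, 125.8, 17.5]
tcp_rot: [3.142, 0.001, -0.0]
contact_force: [0.7, 0.3, 0.0]
opening: 0.259
grasp_force: 0.2
```

step_arm(motion=[{"claw":22,"delta_pos":[0,6,0],"turn":0},{"claw":22,"delta_pos":[0,12,0],"turn":0},{"claw":22,"delta_pos":[0,18,0],"turn":0},{"claw":22,"delta_pos":[0,20,0],"turn":0},{"claw":22,"delta_pos":[0,20,0],"turn":0},{"claw":22,"delta_pos":[0,18,0],"turn":0},{"claw":22,"delta_pos":[0,12,0],"turn":0},{"claw":22,"delta_pos":[0,6,0],"turn":0}])

```text
clock: 4.92
eef_pos: [492.3, 11.9, 17.3]
tcp_rot: [3.141, -0.0, -0.002]
contact_force: [0.3, 1.0, 0.4]
opening: 0.254
grasp_force: 0.4
```

step_arm(motion=[{"claw":22,"delta_pos":[0,0,0],"turn":0},{"claw":22,"delta_pos":[0,-4,-10],"turn":0},{"claw":22,"delta_pos":[0,0,-30],"turn":0},{"claw":22,"delta_pos":[0,0,-40],"turn":0},{"claw":22,"delta_pos":[-10,38,0],"turn":0},{"claw":22,"delta_pos":[-10,38,0],"turn":-0.075},{"claw":22,"delta_pos":[0,0,0],"turn":0},{"claw":22,"delta_pos":[0,0,0],"turn":0}])

```text
clock: 5.58
eef_pos: [471.8, -58.5, 98.2]
tcp_rot: [3.142, -0.001, 0.073]
contact_force: [0.1, -0.1, -0.2]
opening: 0.257
grasp_force: 0.0
```

```bash
python3 - <<'E'
from h import *
print(sense()["eef_pos"])
f=grab_frame("side"); print(f["img"].shape)
c=f["img"][140:320,210:440]
cv2.imwrite("pics/s2.png",cv2.resize(c,None,fx=3.3,fy=3.3,interpolation=cv2.INTER_CUBIC)[...,::-1])
E
```

```text
[471.8283288  -58.54450855  98.18852288]
(480, 640, 3)
```

View pics/s2.png

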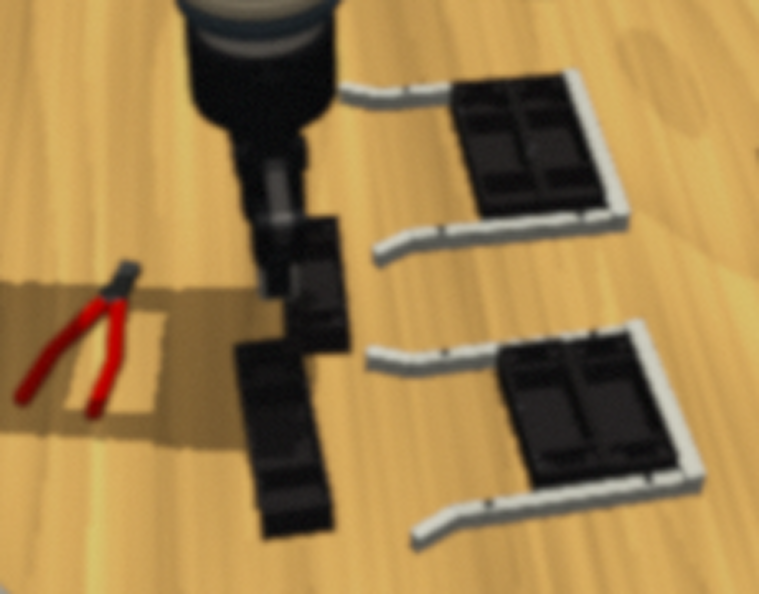

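Side view: short_3 is parked squarely at crop (318,285), between the rows. long_3 (crop (283,440)) is undisturbed and the nippers are clear. Next I enter long_3's pocket.

step_arm(motion=[{"claw":22,"delta_pos":[-3,22,0],"turn":0},{"claw":22,"delta_pos":[-4,22,0],"turn":0},{"claw":22,"delta_pos":[0,0,30],"turn":0},{"claw":22,"delta_pos":[0,0,20],"turn":0},{"claw":22,"delta_pos":[0,0,0],"turn":0},{"claw":22,"delta_pos":[0,0,11],"turn":0},{"claw":22,"delta_pos":[0,0,11],"turn":0},{"claw":22,"delta_pos":[0,0,10],"turn":0}])

```text
clock: 6.3
eef_pos: [469.0, -101.8, 15.0]
tcp_rot: [3.141, -0.001, 0.076]
contact_force: [0.4, -0.4, 0.6]
opening: 0.258
grasp_force: 0.0
```

step_arm(motion=[{"claw":22,"delta_pos":[0,0,0],"turn":0}])

```text
clock: 6.38
eef_pos: [467.6, -101.8, 13.9]
tcp_rot: [-3.141, 0.002, 0.075]
contact_force: [-0.5, -0.7, -0.6]
opening: 0.257
grasp_force: 0.0
```

step_arm(motion=[{"claw":22,"delta_pos":[-5,0,0],"turn":0},{"claw":22,"delta_pos":[-8,0,0],"turn":0.025},{"claw":22,"delta_pos":[-8,0,0],"turn":0.025},{"claw":22,"delta_pos":[-8,0,0],"turn":0.025},{"claw":22,"delta_pos":[-8,0,0],"turn":0},{"claw":22,"delta_pos":[-4,0,0],"turn":0},{"claw":22,"delta_pos":[0,0,0],"turn":0},{"claw":22,"delta_pos":[0,-6,0],"turn":0}])

```text
clock: 7.05
eef_pos: [427.3, -98.5, 15.5]
tcp_rot: [3.141, -0.001, -0.001]
contact_force: [-0.6, 0.1, 0.3]
opening: 0.264
grasp_force: 0.1
```

step_arm(motion=[{"claw":22,"delta_pos":[0,-10,0],"turn":0},{"claw":22,"delta_pos":[0,-15,0],"turn":0},{"claw":22,"delta_pos":[0,-18,0],"turn":0},{"claw":22,"delta_pos":[0,-18,0],"turn":0},{"claw":22,"delta_pos":[0,-18,0],"turn":0},{"claw":22,"delta_pos":[0,-18,0],"turn":0},{"claw":22,"delta_pos":[0,-18,0],"turn":0},{"claw":22,"delta_pos":[0,-18,0],"turn":0}])

```text
clock: 7.72
eef_pos: [427.4, 36.7, 15.3]
tcp_rot: [-3.142, -0.0, 0.0]
contact_force: [0.0, -1.2, 1.5]
opening: 0.258
grasp_force: 0.6
```

step_arm(motion=[{"claw":22,"delta_pos":[0,-18,0],"turn":0},{"claw":22,"delta_pos":[0,-18,0],"turn":0},{"claw":22,"delta_pos":[0,-18,0],"turn":0},{"claw":22,"delta_pos":[0,-16,0],"turn":0},{"claw":22,"delta_pos":[0,-10,0],"turn":0},{"claw":22,"delta_pos":[0,-5,0],"turn":0},{"claw":22,"delta_pos":[0,-3,0],"turn":0},{"claw":22,"delta_pos":[0,0,0],"turn":0}])

```text
clock: 8.38
eef_pos: [427.2, 123.3, 15.2]
tcp_rot: [3.142, 0.0, 0.0]
contact_force: [0.2, -0.3, 1.2]
opening: 0.26
grasp_force: 0.0
```

```bash
python3 - <<'E'
from h import *
print(sense()["eef_pos"])
f=grab_frame("side")
c=f["img"][140:320,210:440]
cv2.imwrite("pics/s3.png",cv2.resize(c,None,fx=3.3,fy=3.3,interpolation=cv2.INTER_CUBIC)[...,::-1])
E
```

```text
[427.1990075  123.31942972  15.22335609]
```

View pics/s3.png

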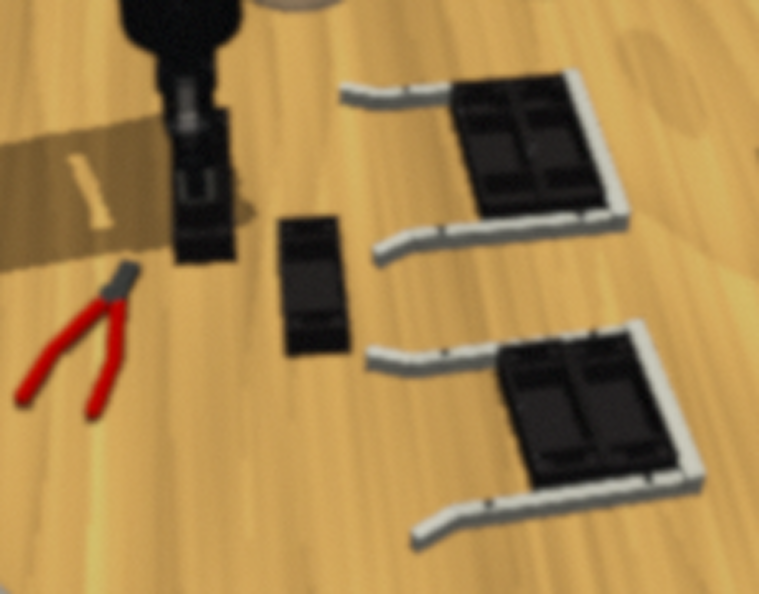

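Side view: long_3 is at crop (203,185), lined up in front of the long row. short_3's near end (y≈66) would overlap long_3's path by a few mm, so I'll seat short_3 first now that its mouth is free.

step_arm(motion=[{"claw":22,"delta_pos":[3,3,0],"turn":0},{"claw":22,"delta_pos":[0,0,-15],"turn":0},{"claw":22,"delta_pos":[0,0,-35],"turn":0},{"claw":22,"delta_pos":[0,0,-40],"turn":0},{"claw":22,"delta_pos":[0,0,-40],"turn":0},{"claw":22,"delta_pos":[-35,0,0],"turn":0},{"claw":22,"delta_pos":[-35,0,0],"turn":0},{"claw":22,"delta_pos":[0,0,0],"turn":0}])

```text
clock: 9.1
eef_pos: [354.1, 118.1, 144.8]
tcp_rot: [3.14, 0.005, -0.001]
contact_force: [-1.5, -0.3, -0.9]
opening: 0.259
grasp_force: 0.0
```

```bash
python3 - <<'E'
from h import *
print(sense()["eef_pos"])
f=grab_frame("top"); c=f["img"][178:328,222:442]
c=cv2.resize(c,None,fx=3.6,fy=3.6,interpolation=cv2.INTER_CUBIC)
cv2.imwrite("pics/c2.png",cv2.convertScaleAbs(c,alpha=1.5,beta=10)[...,::-1])
E
```

```text
[354.10768579 118.06721801 144.78074784]
```

View pics/c2.png

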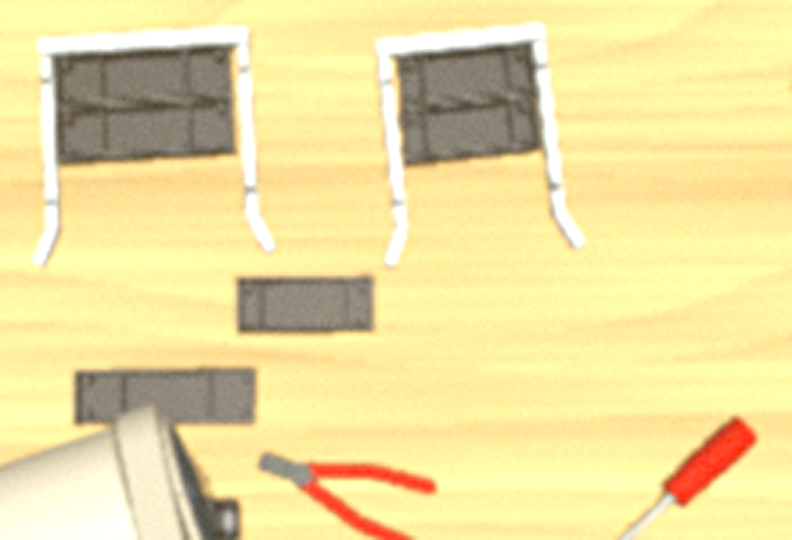

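Top view: short_3 corners are (238,277)–(373,330) and long_3 corners are (76,370)–(255,423). Both are nearly square to the world axes, and the rows are unmoved.

```bash
python3 - <<'E'
from h import *
f=grab_frame("top"); print(sense()["eef_pos"])
rect(f,"s3",[(238,277),(373,276),(373,331),(238,331)])
rect(f,"l3",[(76,370),(255,369),(255,423),(76,423)])
E
```

```text
[359.64180775 119.30786701 145.50997317]
s3 [493.9  16.6] L 96.9 W 39.2 yaw(x) from long edge -0.012 from short -0.014
l3 [429.3 117.5] L 127.9 W 38.0 yaw(x) from long edge -0.012 from short -0.005
```

step_arm(motion=[{"claw":22,"delta_pos":[27,21,0],"turn":0},{"claw":22,"delta_pos":[27,21,0],"turn":0},{"claw":22,"delta_pos":[27,21,0],"turn":0},{"claw":22,"delta_pos":[27,20,0],"turn":0},{"claw":22,"delta_pos":[27,20,0],"turn":0},{"claw":22,"delta_pos":[0,0,40],"turn":0},{"claw":22,"delta_pos":[0,0,40],"turn":0},{"claw":22,"delta_pos":[0,0,0],"turn":0}])

```text
clock: 9.87
eef_pos: [492.1, 15.6, 58.9]
tcp_rot: [3.141, 0.01, -0.002]
contact_force: [-1.8, 0.4, 0.4]
opening: 0.258
grasp_force: 0.0
```

step_arm(motion=[{"claw":22,"delta_pos":[0,0,10],"turn":0},{"claw":22,"delta_pos":[0,0,10],"turn":0},{"claw":22,"delta_pos":[0,0,10],"turn":0},{"claw":22,"delta_pos":[0,0,10],"turn":0},{"claw":22,"delta_pos":[0,0,9],"turn":0},{"claw":22,"delta_pos":[0,0,0],"turn":0},{"claw":22,"delta_pos":[0,0,0],"turn":0}])

```text
clock: 10.45
eef_pos: [495.1, 17.1, 16.2]
tcp_rot: [3.142, 0.0, 0.0]
contact_force: [-0.7, 0.1, -0.7]
opening: 0.257
grasp_force: 0.0
```

step_arm(motion=[{"claw":22,"delta_pos":[-6,0,0],"turn":0},{"claw":22,"delta_pos":[-6,0,0],"turn":0},{"claw":22,"delta_pos":[0,6,0],"turn":0},{"claw":22,"delta_pos":[0,12,0],"turn":0},{"claw":22,"delta_pos":[0,18,0],"turn":0},{"claw":22,"delta_pos":[0,18,0],"turn":0},{"claw":22,"delta_pos":[0,18,0],"turn":0},{"claw":22,"delta_pos":[0,18,0],"turn":0}])

```text
clock: 11.12
eef_pos: [483.3, -74.7, 16.6]
tcp_rot: [3.141, -0.0, -0.0]
contact_force: [0.9, 1.4, 0.0]
opening: 0.26
grasp_force: 0.4
```

step_arm(motion=[{"claw":22,"delta_pos":[0,18,0],"turn":0},{"claw":22,"delta_pos":[0,14,0],"turn":0},{"claw":22,"delta_pos":[0,10,0],"turn":0},{"claw":22,"delta_pos":[0,4,0],"turn":0},{"claw":22,"delta_pos":[0,0,0],"turn":0},{"claw":22,"delta_pos":[0,-4,0],"turn":-0.025},{"claw":22,"delta_pos":[0,0,0],"turn":-0.05},{"claw":22,"delta_pos":[0,0,0],"turn":0}])

```text
clock: 11.78
eef_pos: [483.2, -114.1, 16.3]
tcp_rot: [-3.141, 0.0, 0.079]
contact_force: [0.5, -0.1, 0.3]
opening: 0.26
grasp_force: 0.0
```

step_arm(motion=[{"claw":22,"delta_pos":[6,0,0],"turn":0},{"claw":22,"delta_pos":[10,0,0],"turn":0},{"claw":22,"delta_pos":[12,0,0],"turn":0},{"claw":22,"delta_pos":[12,0,0],"turn":0},{"claw":22,"delta_pos":[12,0,0],"turn":0},{"claw":22,"delta_pos":[12,0,0],"turn":0},{"claw":22,"delta_pos":[10,0,0],"turn":0},{"claw":22,"delta_pos":[6,0,0],"turn":0}])

```text
clock: 12.45
eef_pos: [565.2, -108.9, 16.3]
tcp_rot: [3.141, -0.001, 0.075]
contact_force: [-1.0, 0.4, 0.8]
opening: 0.255
grasp_force: 0.6
```

step_arm(motion=[{"claw":22,"delta_pos":[4,0,0],"turn":0},{"claw":22,"delta_pos":[4,0,0],"turn":0},{"claw":22,"delta_pos":[3,0,0],"turn":0},{"claw":22,"delta_pos":[3,0,0],"turn":0},{"claw":22,"delta_pos":[0,0,0],"turn":0}])

```text
clock: 12.87
eef_pos: [577.5, -108.1, 16.4]
tcp_rot: [3.141, -0.001, 0.075]
contact_force: [-0.2, -0.5, 0.4]
opening: 0.256
grasp_force: 0.0
```

step_arm(motion=[{"claw":22,"delta_pos":[2,0,0],"turn":0},{"claw":22,"delta_pos":[2,0,0],"turn":0},{"claw":22,"delta_pos":[0,0,0],"turn":0}])

```text
clock: 13.12
eef_pos: [581.4, -107.8, 16.4]
tcp_rot: [3.142, -0.0, 0.075]
contact_force: [0.5, 0.8, 0.5]
opening: 0.259
grasp_force: 0.0
```

step_arm(motion=[{"claw":22,"delta_pos":[2,0,0],"turn":0},{"claw":22,"delta_pos":[2,0,0],"turn":0},{"claw":22,"delta_pos":[0,0,0],"turn":0}])

```text
clock: 13.37
eef_pos: [585.5, -107.4, 16.4]
tcp_rot: [3.141, -0.001, 0.075]
contact_force: [1.1, 0.4, -0.4]
opening: 0.259
grasp_force: 0.0
```

step_arm(motion=[{"claw":22,"delta_pos":[2,0,0],"turn":0},{"claw":22,"delta_pos":[0,0,0],"turn":0}])

```text
clock: 13.53
eef_pos: [587.3, -107.3, 16.3]
tcp_rot: [3.142, -0.0, 0.075]
contact_force: [0.1, -0.1, 0.2]
opening: 0.257
grasp_force: 0.0
```

step_arm(motion=[{"claw":22,"delta_pos":[2,0,0],"turn":0},{"claw":22,"delta_pos":[0,0,0],"turn":0}])

```text
clock: 13.7
eef_pos: [589.2, -107.1, 16.3]
tcp_rot: [-3.142, -0.0, 0.075]
contact_force: [-0.3, -0.4, -0.1]
opening: 0.256
grasp_force: 0.1
```

```bash
python3 - <<'E'
from h import *
f=grab_frame("side");print(sense()["eef_pos"])
c=f["img"][140:320,210:440]
cv2.imwrite("pics/s4.png",cv2.resize(cv2.convertScaleAbs(c,alpha=1.8),None,fx=3.3,fy=3.3,interpolation=cv2.INTER_CUBIC)[...,::-1])
E
```

```text
[ 589.1646572  -107.09258283   16.26858816]
```

View pics/s4.png

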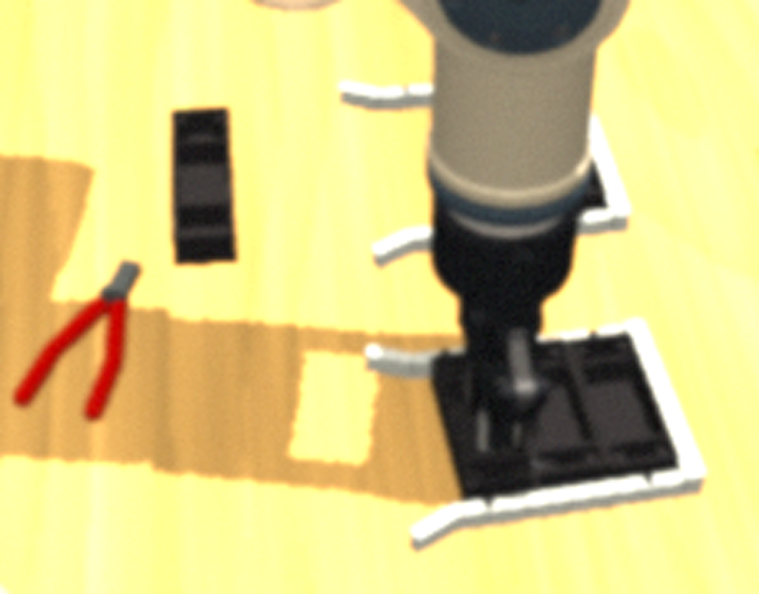

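Side view: short_3 lies in the short guide (crop (480,420)) against short_2, with no visible gap. One more small push to confirm contact by force.

step_arm(motion=[{"claw":22,"delta_pos":[1.5,0,0],"turn":0},{"claw":22,"delta_pos":[0,0,0],"turn":0}])

```text
clock: 13.92
eef_pos: [589.4, -107.0, 16.2]
tcp_rot: [-3.141, 0.002, 0.075]
contact_force: [-4.3, -0.4, 4.1]
opening: 0.257
grasp_force: 2.3
```

step_arm(motion=[{"claw":22,"delta_pos":[1,0,0],"turn":0},{"claw":22,"delta_pos":[0,0,0],"turn":0}])

```text
clock: 14.08
eef_pos: [589.4, -106.9, 16.1]
tcp_rot: [-3.141, 0.004, 0.075]
contact_force: [-8.2, -2.3, 5.4]
opening: 0.257
grasp_force: 3.9
```

step_arm(motion=[{"claw":22,"delta_pos":[-4,0,0],"turn":0},{"claw":22,"delta_pos":[-3,0,0],"turn":0},{"claw":22,"delta_pos":[0,0,-15],"turn":0},{"claw":22,"delta_pos":[0,0,-30],"turn":0},{"claw":22,"delta_pos":[0,0,-35],"turn":0},{"claw":22,"delta_pos":[0,0,0],"turn":0.075},{"claw":22,"delta_pos":[-19,-28,0],"turn":0},{"claw":22,"delta_pos":[-19,-28,0],"turn":0}])

```text
clock: 14.75
eef_pos: [547.7, -51.8, 97.3]
tcp_rot: [3.141, -0.004, -0.003]
contact_force: [-0.1, 0.9, -1.1]
opening: 0.258
grasp_force: 0.0
```

step_arm(motion=[{"claw":22,"delta_pos":[-19,-28,0],"turn":0},{"claw":22,"delta_pos":[-19,-28,0],"turn":0},{"claw":22,"delta_pos":[-19,-28,0],"turn":0},{"claw":22,"delta_pos":[-19,-28,0],"turn":0},{"claw":22,"delta_pos":[-19,-28,0],"turn":0},{"claw":22,"delta_pos":[-19,-28,0],"turn":0},{"claw":22,"delta_pos":[0,0,0],"turn":0},{"claw":22,"delta_pos":[0,0,0],"turn":0}])

```text
clock: 15.42
eef_pos: [432.0, 117.8, 96.5]
tcp_rot: [-3.141, -0.001, 0.003]
contact_force: [0.2, -0.0, 0.8]
opening: 0.256
grasp_force: 0.0
```

Down into long_3's pocket: 80 mm.

step_arm(motion=[{"claw":22,"delta_pos":[-1,0,25],"turn":0},{"claw":22,"delta_pos":[0,0,20],"turn":0},{"claw":22,"delta_pos":[0,0,5],"turn":0},{"claw":22,"delta_pos":[0,0,10],"turn":0},{"claw":22,"delta_pos":[0,0,10],"turn":0},{"claw":22,"delta_pos":[0,0,10],"turn":0},{"claw":22,"delta_pos":[0,0,0],"turn":0},{"claw":22,"delta_pos":[0,0,0],"turn":0}])

```text
clock: 16.08
eef_pos: [431.3, 116.4, 15.9]
tcp_rot: [3.141, 0.001, -0.0]
contact_force: [0.6, 0.2, 0.9]
opening: 0.255
grasp_force: 0.0
```

step_arm(motion=[{"claw":22,"delta_pos":[0,-5,0],"turn":0},{"claw":22,"delta_pos":[0,-4,0],"turn":0},{"claw":22,"delta_pos":[0,4,0],"turn":0},{"claw":22,"delta_pos":[5,0,0],"turn":-0.025},{"claw":22,"delta_pos":[10,0,0],"turn":-0.025},{"claw":22,"delta_pos":[12,0,0],"turn":0},{"claw":22,"delta_pos":[12,0,0],"turn":0},{"claw":22,"delta_pos":[6,0,0],"turn":0}])

```text
clock: 16.75
eef_pos: [479.0, 123.6, 16.7]
tcp_rot: [-3.141, -0.002, 0.049]
contact_force: [-1.1, 0.0, 1.3]
opening: 0.254
grasp_force: 0.7
```

step_arm(motion=[{"claw":22,"delta_pos":[6,0,0],"turn":0},{"claw":22,"delta_pos":[12,0,0],"turn":0},{"claw":22,"delta_pos":[12,0,0],"turn":0},{"claw":22,"delta_pos":[12,0,0],"turn":0},{"claw":22,"delta_pos":[12,0,0],"turn":0},{"claw":22,"delta_pos":[10,0,0],"turn":0},{"claw":22,"delta_pos":[6,0,0],"turn":0},{"claw":22,"delta_pos":[0,0,0],"turn":0}])

```text
clock: 17.42
eef_pos: [547.8, 126.9, 16.3]
tcp_rot: [-3.141, -0.001, 0.049]
contact_force: [0.3, 0.1, -0.5]
opening: 0.258
grasp_force: 0.0
```

step_arm(motion=[{"claw":22,"delta_pos":[6,0,0],"turn":0},{"claw":22,"delta_pos":[8,0,0],"turn":0},{"claw":22,"delta_pos":[8,0,0],"turn":0},{"claw":22,"delta_pos":[6,0,0],"turn":0},{"claw":22,"delta_pos":[4,0,0],"turn":0},{"claw":22,"delta_pos":[3,0,0],"turn":0},{"claw":22,"delta_pos":[2,0,0],"turn":0},{"claw":22,"delta_pos":[0,0,0],"turn":0}])

```text
clock: 18.08
eef_pos: [583.7, 128.6, 16.3]
tcp_rot: [-3.142, -0.0, 0.05]
contact_force: [-0.2, 0.0, 0.3]
opening: 0.257
grasp_force: 0.0
```

step_arm(motion=[{"claw":22,"delta_pos":[2,0,0],"turn":0},{"claw":22,"delta_pos":[0,0,0],"turn":0}])

```text
clock: 18.25
eef_pos: [585.5, 128.7, 16.3]
tcp_rot: [-3.142, -0.0, 0.05]
contact_force: [0.2, 0.3, 0.1]
opening: 0.255
grasp_force: 0.0
```

step_arm(motion=[{"claw":22,"delta_pos":[2,0,0],"turn":0},{"claw":22,"delta_pos":[0,0,0],"turn":0}])

```text
clock: 18.42
eef_pos: [587.6, 128.9, 16.3]
tcp_rot: [-3.142, -0.0, 0.05]
contact_force: [-0.0, 0.8, 0.3]
opening: 0.261
grasp_force: 0.0
```

step_arm(motion=[{"claw":22,"delta_pos":[2,0,0],"turn":0},{"claw":22,"delta_pos":[0,0,0],"turn":0}])

```text
clock: 18.58
eef_pos: [589.7, 129.0, 16.3]
tcp_rot: [-3.142, -0.0, 0.05]
contact_force: [-0.6, -0.2, -0.3]
opening: 0.258
grasp_force: 0.0
```

step_arm(motion=[{"claw":22,"delta_pos":[1.5,0,0],"turn":0},{"claw":22,"delta_pos":[0,0,0],"turn":0}])

```text
clock: 18.75
eef_pos: [591.1, 129.0, 16.3]
tcp_rot: [-3.142, -0.0, 0.05]
contact_force: [-0.4, -0.4, 0.4]
opening: 0.259
grasp_force: 0.0
```

step_arm(motion=[{"claw":22,"delta_pos":[1.5,0,0],"turn":0},{"claw":22,"delta_pos":[0,0,0],"turn":0}])

```text
clock: 18.92
eef_pos: [592.3, 129.1, 16.2]
tcp_rot: [3.142, 0.0, 0.05]
contact_force: [-0.9, -0.2, 0.3]
opening: 0.256
grasp_force: 0.5
```

step_arm(motion=[{"claw":22,"delta_pos":[1,0,0],"turn":0},{"claw":22,"delta_pos":[0,0,0],"turn":0}])

```text
clock: 19.08
eef_pos: [592.5, 129.0, 16.2]
tcp_rot: [3.141, 0.002, 0.05]
contact_force: [-4.4, 0.3, 4.4]
opening: 0.259
grasp_force: 2.3
```

step_arm(motion=[{"claw":22,"delta_pos":[1,0,0],"turn":0},{"claw":22,"delta_pos":[0,0,0],"turn":0}])

```text
clock: 19.25
eef_pos: [592.6, 129.0, 16.1]
tcp_rot: [3.141, 0.004, 0.05]
contact_force: [-7.3, 0.2, 6.8]
opening: 0.256
grasp_force: 4.0
```

Contact with the row. I'll back off, lift, retreat and check from the top.

step_arm(motion=[{"claw":22,"delta_pos":[-4,0,0],"turn":0},{"claw":22,"delta_pos":[-3,0,0],"turn":0},{"claw":22,"delta_pos":[0,0,-15],"turn":0},{"claw":22,"delta_pos":[0,0,-30],"turn":0},{"claw":22,"delta_pos":[0,0,-40],"turn":0},{"claw":22,"delta_pos":[0,0,-40],"turn":0},{"claw":22,"delta_pos":[-40,0,0],"turn":0},{"claw":22,"delta_pos":[-40,0,0],"turn":0}])

```text
clock: 19.92
eef_pos: [510.5, 125.5, 144.3]
tcp_rot: [-3.14, -0.009, 0.049]
contact_force: [-1.5, 0.0, 0.7]
opening: 0.256
grasp_force: 0.0
```

step_arm(motion=[{"claw":22,"delta_pos":[-40,0,0],"turn":0},{"claw":22,"delta_pos":[-40,0,0],"turn":0},{"claw":22,"delta_pos":[-40,0,0],"turn":0},{"claw":22,"delta_pos":[0,0,0],"turn":0},{"claw":22,"delta_pos":[0,0,0],"turn":0}])

```text
clock: 20.33
eef_pos: [386.1, 118.7, 141.5]
tcp_rot: [-3.141, -0.001, 0.051]
contact_force: [0.5, -0.5, 0.3]
opening: 0.256
grasp_force: 0.0
```

```bash
python3 - <<'E'
from h import *
f=grab_frame("top"); c=f["img"][178:328,222:442]
c=cv2.resize(c,None,fx=3.6,fy=3.6,interpolation=cv2.INTER_CUBIC)
cv2.imwrite("pics/c3.png",cv2.convertScaleAbs(c,alpha=1.5,beta=10)[...,::-1])
E
```

```text
(no output)
```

View pics/c3.png

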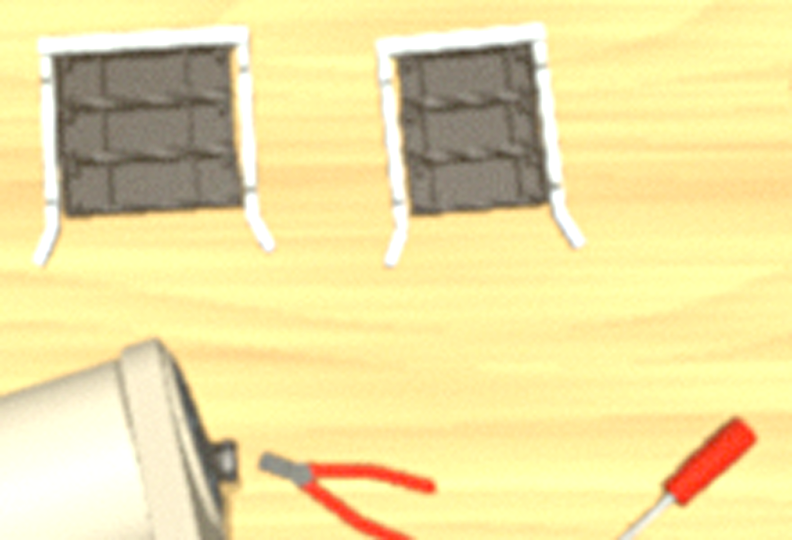

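Top view: both rows hold three halves, touching and square (long_3 at about (154,185), short_3 at about (480,182)). The bystanders are unmoved, so I'm handing in.

```bash
python3 -c "
from rig import *
print(sign_off())"
```

```text
the job is handed in; nothing more can be done
None
```

I swapped the two halves by sliding them flat: long_3 now sits third in the long guide and short_3 third in the short guide, both pushed to contact and looking square in the last top picture, and I handed the job in at about 20 s (no verdict was shown).

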